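Set the blank selector of the cloth feed box and engage it

TASK

Set the cloth feed box to its third step: its bar-shaped selector knob is blank, so first turn it anticlockwise (seen from above) all the way back against its end stop, then turn it clockwise by exactly three clicks from there. Only once it is set, push the clutch lever on the same box all the way over towards the wooden roller. Leave the printing block, the rusty tin and the oil stone beside the box where they are.

Things in the scene. Friction and masses are not known exactly. Their poses are not given: they have to be found in the camera images.
- feed_box: Cloth feed box, fixed to the table: grey housing 130 mm deep (its x) by 250 mm wide (its y), 55 mm high, dark cover plate, with a wooden roller 38 mm thick (its axis 108 mm along the box's +x from the origin, 28 mm above the table) along its far side. Origin: centre of the underside; +x points to the roller side, z up. The selector knob and the clutch lever stand on its top, about 62 mm to either side of the middle; which is left and which right varies.
- selector_grip (a point): Centre of the selector knob's bar, on the vertical turning axis, 95 mm above the table. The knob is black and unmarked: a bar 62 mm long (along this point's x), 18 mm thick (along its y) and 40 mm high (its sides are free from the skirt, 75 mm above the table, to the top, 113 mm), on a round skirt 68 mm across over a fixed flange 80 mm across. Its axes turn with the knob, z up. The flange is set at any angle, so the direction of the bar does not tell the step.
- selector (a joint): Turn of the selector knob in rad: 0 at the anticlockwise end stop, growing clockwise seen from above to the other end stop at 2.513 (six clicks). Clicks are 24 degrees (0.419 rad) apart, the stop itself being click 0; let go between two clicks, it springs into one of them. It resists with about 0.14 N m before each click and then jumps on.
- clutch_tip (a point): Centre of the steel ball, 26 mm across, on the end of the clutch lever: a 10 mm rod whose pivot lies 60 mm from the ball and 77 mm above the table, on a dark block 70 x 50 x 25 mm. At first it leans away from the roller, the ball about 130 mm above the table and up to 29 mm from the pivot along the box's -x; it swings over the top (ball 137 mm high) to the same lean on the roller side, about 58 mm of travel along the box's +x.
- clutch (a joint): Swing of the clutch lever in rad: 0 leaning fully away from the roller (disengaged), 1.0 leaning fully towards the roller (engaged). It moves with about 1 to 2 N at the ball and stays where it is left.
- print_block_mid (a point): Bystander: black wooden hand printing block 57 x 87 x 55 mm, loose, beside the box; centre, half-way up.
- rusty_tin_mid (a point): Bystander: open rusty tin, 54 mm across, 55 mm high, loose, beside the box; centre, half-way up.
- oil_stone_mid (a point): Bystander: grey oil stone 140 x 45 x 20 mm, loose, lying on the robot's side of the box; centre, half-way up.

How it is judged (in metres and radians):
On the way, in this order (a step that is already met when the one before it is completed fails the run):
1. the selector has been turned back against its anticlockwise end stop, the clutch lever still disengaged (value of joint selector below 0.1 rad and value of joint clutch below 0.4 rad), for 0.2 s.
2. the selector stands at the third click from the stop (within 0.13 rad), the clutch lever still disengaged (value of joint selector between 1.127 and 1.387 rad and value of joint clutch below 0.4 rad), for 0.3 s.
At the end, for the whole second after the job is handed in: The selector rests in its third click from the anticlockwise end stop (1.257 rad, within 0.13 rad) and the clutch lever is swung fully over towards the roller (more than 0.85 of its 1.0 rad) (value of joint selector between 1.127 and 1.387 rad and value of joint clutch above 0.85 rad); the robot touches nothing.
It fails at once if the printing block beside the box is shifted by more than 30 mm (distance of print_block_mid from where it was at the start of the episode above 0.03 m).
It fails at once if the rusty tin beside the box is shifted by more than 30 mm (distance of rusty_tin_mid from where it was at the start of the episode above 0.03 m).
It fails at once if the oil stone beside the box is shifted by more than 30 mm (distance of oil_stone_mid from where it was at the start of the episode above 0.03 m).
It also fails if it takes over 72 s, if anything falls off the work surface, if the arm or the gripper's body presses on something with over 40 N, if the wrist force passes 120 N, or if a joint passes its speed limit or range.

ROBOT

A 6-joint arm with a two-finger parallel gripper is mounted at the origin on a cart in front of the work surface, level with it; the furniture and walls round the work are solid. World frame = base frame: x ahead of the robot, y to its left, z up, the work surface at z = 0. Lengths are in mm, angles in rad, forces in N, time in s.
With the tool pointing down it reaches from about 400 to 925 mm from the base axis. Payload 12.5 kg.
Tool frame: the origin (TCP) lies at the very end of the fingers, on their centre line; the grasp point (between the pads) lies 19 mm behind it; z points along the fingers, y is the line along which they close (so a half turn about z gives the same grasp; the last joint's range is limited). The gripper opens to 95 mm and grips with 3 to 60 N. Pads are 20 mm wide; open, the fingers measure 119 mm over their backs; the gripper's body (75 mm by 180 mm) begins 59 mm behind the grasp point.
Start: joints at [-1.353, 0.491, 1.559, -0, 1.092, -0.106], TCP at [198.88, -592.531, 214.661] pointing down, gripper open.
Joint ranges: [-3.1, 3.1], [-0.84, 2.19], [0.05, 2.79], [-1.13, 4.28], [0.06, 2.93], [-2.69, 2.69]. Speed limits (rad/s): [2.22, 2.22, 2.79, 3.14, 3.14, 3.14].

INTERFACE

Orientations are given as [roll, pitch, yaw] about the fixed x, y, z axes, in that order (R = Rz(yaw) Ry(pitch) Rx(roll)).
In Python, from cell import * gives the robot as it stands.
- The arm moves only by the tool jog_arm, never from a script. Its argument "targets" is a list of rows, each an object with "turn": the turn, a rotation vector about the world's x, y, z in degrees, a list of three; "slide": the shift along the world's x, y, z in mm, a list of three; "claw": the opening in per cent of the stroke, from 0 (shut) to 100 (fully open). In form: [{"turn": [wx, wy, wz], "slide": [x, y, z], "claw": claw}, ...]. A call has 1 to 5 rows; each row shifts and turns the commanded pose from where the row before left it; what a row does not reach is not made up. A row lasts 1/8 s, in which the tool goes at most 62.5 mm and 10.7 degrees, less where a joint would pass 70% of its speed; a pose out of reach is approached as far as the arm can. A call with a gripper value outside its range is refused whole. The fingers move at their own pace and stop on an object; the grip force is fixed at half the most. Time passes only in rows, so rows that do not move let the fingers close. It gives the time, the measured TCP pose, the force, the opening and the grip force at its end, in the units of the state.
- state(): the state, without advancing time (a new reading comes with each control period).
- read_camera(name): name is "scene" or "top" or "wrist"; returns a dict with "frame" (420x560x3 uint8, blue, green, red), "mtx" (3x3 intrinsics, pixels), "k1" (the pictures are not rectified: a ray, as slopes to the right and down, at radius r is drawn at 1 + k1 r^2 times it, then the intrinsics apply), "R" (3x3) and "t" (3): a world point X has camera coordinates R X + t. Camera axes: x right, y down, z forward; pixel columns grow to the right and rows downward; lengths in mm; the calibration is good to about 2 mm. A picture is of the moment at which its call begins. There is no depth.
- job_done(): hands the job in; it is judged then, once.
Trained networks look in the newest picture that a camera, given by its name, has taken for a name from the list of things; names that differ only in an ending like _2 or _b are one class to them, and where a whole thing is asked for, a point or a joint stands for the part that bears it (a point fixed in the world has none). Each returns a list of dicts, best first, with "conf" (0 to 1); they miss things now and then, are a little off and sometimes report something else, mostly with a low value. They report only what shows in the picture. A call takes as long as a camera call.
- look_for(query, camera): "xy" ([column, row] in pixels, amid what is visible of it).
The state is a dict: "t": time; "joints": joint angles; "qvel": joint speeds; "tau": joint torques, N m; "eef_pos": TCP position; "tcp_rot": TCP orientation; "ft_force": force on the tool from outside, world axes, zero at the start; "moment": the same for the moment, N m; "opening": opening from 0.0 (shut) to 1.0 (fully open); "grip_force": force on a finger pad.
Only numpy, scipy, OpenCV 4.12 (cv2) and the standard library are available. Lean on these libraries where they do the work, as an engineer would, in place of code of your own. Each camera call takes 0.05 s, during which the arm holds its last target. There are 200 camera calls.

## Working session

There is one attempt and no reset: what is moved stays moved. The work goes in short steps, Python scripts to look and compute and a tool call to move; the robot and the scene stay as the last step left them, time stands still between calls to the robot, and variables do not carry over. Pictures are saved under pics/ and viewed, at most 10 in all, crops included, and the job is handed in when it is done.

Besides the shell and the picture viewer there is one more tool, called as name([rows], argument=value, ...), one row to a line, values as JSON. jog_arm: Moves the arm, as the interface text tells. Its arguments: {"type":"object","properties":{"targets":{"type":"array","items":{"type":"object","properties":{"turn":{"type":"array","items":{"type":"number"}},"slide":{"type":"array","items":{"type":"number"}},"claw":{"type":"number"}}}}},"required":["targets"]}

```bash
mkdir -p pics
cat > h.py <<'E'
from cell import *
import numpy as np, cv2
def ray(c,uv):
    K=np.array(c["mtx"]);R=np.array(c["R"]);t=np.array(c["t"])
    d=(np.array([uv[0],uv[1],1.])@np.linalg.inv(K).T)
    xy=cv2.undistortPoints(np.array([[uv]],float),K,np.array([c["k1"],0,0,0.]))[0,0]
    o=-R.T@t; v=R.T@np.array([xy[0],xy[1],1.]); return o,v/np.linalg.norm(v)
def atz(c,uv,z):
    o,v=ray(c,uv); return o+v*(z-o[2])/v[2]
def tri(rs):
    A=sum(np.eye(3)-np.outer(v,v) for o,v in rs);b=sum((np.eye(3)-np.outer(v,v))@o for o,v in rs)
    return np.linalg.solve(A,b)
def proj(c,X):
    return cv2.projectPoints(np.array(X,float).reshape(-1,1,3),cv2.Rodrigues(np.array(c["R"]))[0],np.array(c["t"],float),np.array(c["mtx"]),np.array([c["k1"],0,0,0.]))[0][:,0]
E
python3 - <<'E'
from h import *
np.set_printoptions(precision=1,suppress=True)
C={}
for n in ("scene","top"):
    C[n]=read_camera(n); cv2.imwrite(f"pics/{n}0.png",C[n]["frame"])
    print(n,-np.array(C[n]["R"]).T@C[n]["t"])
for q in ("feed_box","selector_grip","clutch_tip","print_block_mid","rusty_tin_mid","oil_stone_mid"):
    r={n:look_for(q,n)[:2] for n in C}
    for n in r: print(q,n,[(np.round(x["xy"]),round(x["conf"],2)) for x in r[n]])
    if all(r.values()): print("  tri",tri([ray(C[n],r[n][0]["xy"]) for n in C]))
print(state()["t"])
E
```

```text
scene [189.1 467.4 744.9]
top [ 335.7   34.8 1092.1]
feed_box scene [(array([297., 200.]), 0.85)]
feed_box top [(array([325., 216.]), 0.83)]
  tri [556.2 -31.8  36.2]
selector_grip scene []
selector_grip top [(array([290., 221.]), 0.88)]
clutch_tip scene []
clutch_tip top [(array([348., 247.]), 0.57)]
print_block_mid scene [(array([234., 259.]), 0.95)]
print_block_mid top [(array([228., 196.]), 0.75)]
  tri [565.2 184.2  24.3]
rusty_tin_mid scene []
rusty_tin_mid top [(array([399., 252.]), 0.91)]
oil_stone_mid scene [(array([334., 249.]), 0.72)]
oil_stone_mid top [(array([289., 276.]), 0.96), (array([229., 197.]), 0.48)]
  tri [412.4  21.4  16.7]
0.7
```

Run:
```python
import cv2
a=cv2.imread("pics/scene0.png")[110:310,180:400]; b=cv2.imread("pics/top0.png")[150:310,200:430]
a=cv2.resize(a,(400,364),interpolation=cv2.INTER_CUBIC)
cv2.imwrite("pics/a.png",cv2.resize(a,(660,600)));cv2.imwrite("pics/b.png",cv2.resize(b,(800,557),interpolation=cv2.INTER_CUBIC))
```

```text
(no output)
```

View pics/a.png

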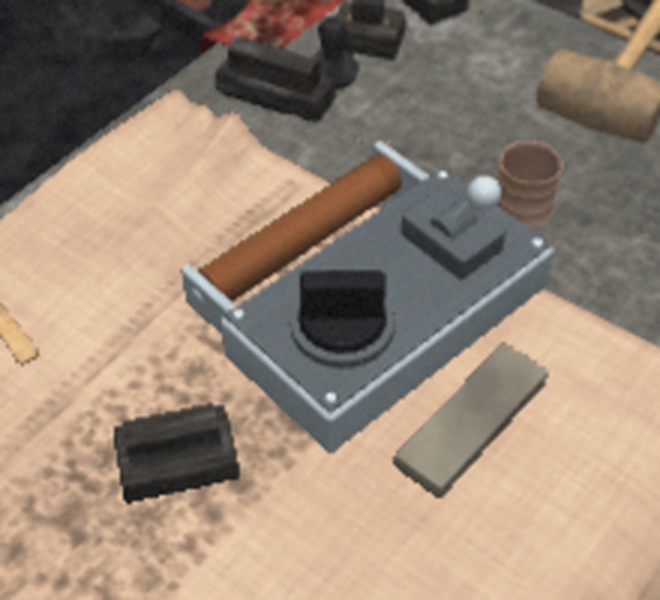

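View pics/b.png

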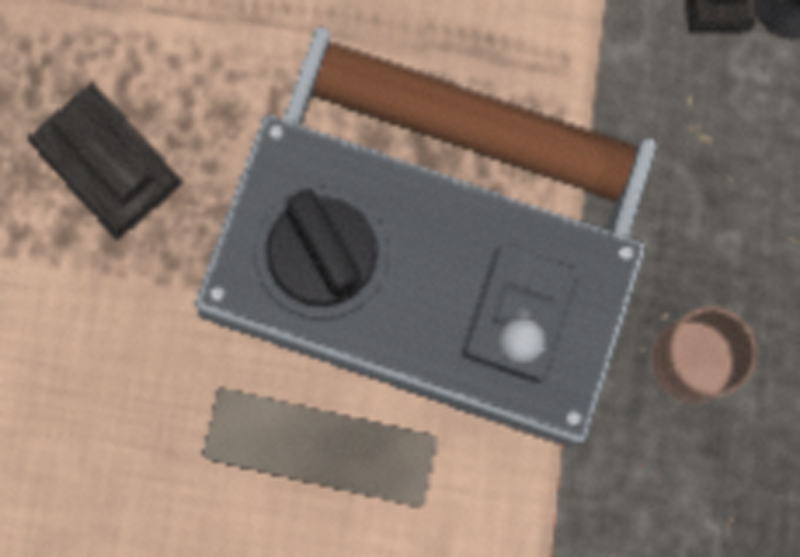

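The scene crop shows the knob with its bar at about (342,280) and the ball at (484,191). The top crop shows the knob at (322,245) with its bar running (303,197)-(345,288), and the ball at (522,340). The lever leans away from the roller, and the tin is to the right of the box.

Run:
```python
from h import *
np.set_printoptions(precision=1,suppress=True)
S=read_camera("scene");T=read_camera("top")
s=lambda x,y:(180+(x-1)/3,110+(y-1)/3); k=800/230
t=lambda x,y:(200+(x-1.2)/k,150+(y-1.2)/k)
P={"scLnear":((331,397),(217,293)),"scLfar":((238,313),(276,131)),"scRnear":((538,243),(573,418)),"scRfar":((442,175),(625,253)),"ball":((484,191),(522,340)),"barTop":((342,276),(322,243))}
Q={}
for n,(a,b) in P.items():
    Q[n]=tri([ray(S,s(*a)),ray(T,t(*b))]);print(n,Q[n],atz(T,t(*b),{"ball":130,"barTop":113}.get(n,56)))
c=sum(v for n,v in Q.items() if n[:2]=="sc")/4;print("c",c)
x=(Q["scLfar"]+Q["scRfar"]-Q["scLnear"]-Q["scRnear"]);y=Q["scLnear"]+Q["scLfar"]-Q["scRnear"]-Q["scRfar"]
print("yaw",np.degrees(np.arctan2(x[1],x[0])),np.degrees(np.arctan2(-y[0],y[1])))
a=atz(T,t(303,197),113);b=atz(T,t(345,288),113);print(a,b,np.linalg.norm(a-b),"bar yaw",np.degrees(np.arctan2(*(a-b)[1::-1])))
# skirt centre
print("skirt",atz(T,t(322,250),75), "tin",atz(T,t(704,354),55))
print(state()["tcp_rot"],state()["eef_pos"],state()["t"])
```

```text
scLnear [486.2  92.3  58.5] [486.8  92.6  56. ]
scLfar [591.   74.5  58.6] [591.9  74.7  56. ]
scRnear [ 448.1 -130.    57.6] [ 448.7 -130.    56. ]
scRfar [ 553.1 -147.1   57.9] [ 553.3 -147.5   56. ]
ball [478.1 -83.3 134.8] [478.9 -83.9 130. ]
barTop [517.7  36.  118.1] [517.3  35.3 113. ]
c [519.6 -27.6  58.1]
yaw -9.470937227967925 -9.726845609921979
[541.9  50.5 113. ] [493.8  18.1 113. ] 58.01870133584296 bar yaw 34.009432991398135
skirt [520.1  34.6  75. ] tin [ 500.2 -203.6   55. ]
[3.1 0.  0.3] [ 198.9 -592.5  214.7] 0.8
```

jog_arm([
  {"slide": [26, 50, 0], "turn": [0, 0, 4], "claw": 100},
  {"slide": [26, 50, 0], "turn": [0, 0, 4], "claw": 100},
  {"slide": [26, 50, 0], "turn": [0, 0, 4], "claw": 100},
  {"slide": [26, 50, 0], "turn": [0, 0, 4], "claw": 100},
  {"slide": [26, 50, 0], "turn": [0, 0, 0], "claw": 100},
])

```text
t: 1.42
eef_pos: [329.5, -341.0, 214.9]
tcp_rot: [3.141, -0.0, 0.604]
ft_force: [-0.1, -0.6, 0.6]
opening: 1.0
grip_force: 0.0
```

jog_arm([
  {"slide": [26, 50, 0], "turn": [0, 0, 0], "claw": 100},
  {"slide": [26, 50, 0], "turn": [0, 0, 0], "claw": 100},
  {"slide": [26, 50, 0], "turn": [0, 0, 0], "claw": 100},
  {"slide": [26, 50, 0], "turn": [0, 0, 0], "claw": 100},
  {"slide": [26, 50, 0], "turn": [0, 0, 0], "claw": 100},
])

```text
t: 2.05
eef_pos: [459.6, -90.8, 215.0]
tcp_rot: [3.141, -0.0, 0.603]
ft_force: [1.2, -0.2, 0.6]
opening: 1.005
grip_force: 0.0
```

jog_arm([
  {"slide": [20, 42, 0], "turn": [0, 0, 0], "claw": 100},
  {"slide": [20, 42, 0], "turn": [0, 0, 0], "claw": 100},
  {"slide": [19, 42, 0], "turn": [0, 0, 0], "claw": 100},
  {"slide": [0, 0, 0], "turn": [0, 0, 0], "claw": 100},
])

```text
t: 2.55
eef_pos: [518.6, 35.7, 214.5]
tcp_rot: [3.141, -0.0, 0.606]
ft_force: [0.4, -0.3, -0.1]
opening: 0.998
grip_force: 0.0
```

Run:
```python
from h import *
np.set_printoptions(precision=1,suppress=True)
W=read_camera("wrist");f=W["frame"].copy();print(state()["eef_pos"],state()["tcp_rot"])
for q in ("selector_grip","clutch_tip"):
    for x in look_for(q,"wrist")[:1]: print(q,x["xy"],x["conf"],atz(W,x["xy"],113 if q[0]=="s" else 130))
# predicted bar outline at top z=113
a=np.radians(34);u=np.array([np.cos(a),np.sin(a)]);v=np.array([-u[1],u[0]])
pts=[np.r_[np.array([519,35])+31*i*u+9*j*v,113] for i,j in((1,1),(1,-1),(-1,-1),(-1,1))]
cv2.polylines(f,[proj(W,pts).round().astype(int)],True,(0,255,0),1)
cv2.imwrite("pics/w0.png",f)
```

```text
[518.   34.5 214.5] [3.1 0.  0.6]
clutch_tip [352.1, 317.2] 0.75 [473.3 -92.7 130. ]
```

View pics/w0.png

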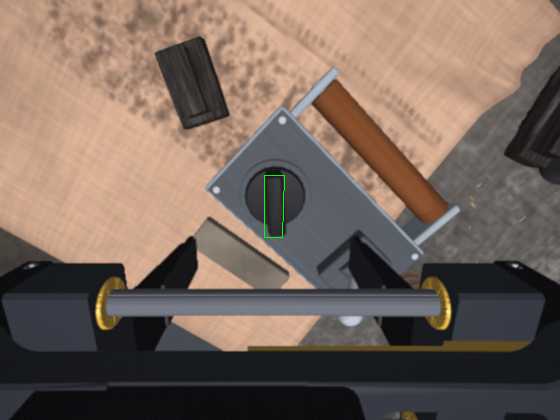

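Run:
```python
from h import *
W=read_camera("wrist");f=W["frame"]
c=np.clip(f[150:260,220:330].astype(float)*2.5,0,255).astype(np.uint8)
cv2.imwrite("pics/w1.png",cv2.resize(c,(550,550),interpolation=cv2.INTER_CUBIC))
```

```text
(no output)
```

View pics/w1.png

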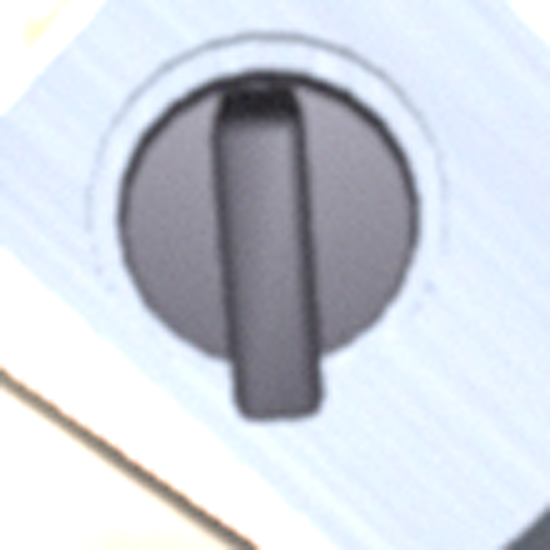

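```bash
cat >> h.py <<'E'
def bar(c,a,b,z=113):
    a,b=atz(c,a,z),atz(c,b,z);d=b-a
    return (a+b)/2,np.linalg.norm(d),np.degrees(np.arctan2(d[1],d[0]))%180
E
python3 - <<'E'
from h import *
W=read_camera("wrist")
p=lambda x,y:(220+x/5-.4,150+y/5-.4)
print(bar(W,p(259,118),p(279,418)),atz(W,p(270,215),75))
print(atz(W,p(122,215),75)-atz(W,p(418,215),75))
s=state();print(np.degrees(s["tcp_rot"][2]),s["moment"])
E
```

```text
(array([520.23778677,  33.65303687, 113.        ]), np.float64(59.530719890560825), np.float64(38.201093765610494)) [522.32903564  34.79830281  75.        ]
[-36.08997257  52.53989101   0.        ]
34.48281499482342 [ 0.03238736 -0.00519766 -0.02077859]
```

jog_arm([
  {"slide": [2, -1, -35], "turn": [0, 0, 2.5], "claw": 100},
  {"slide": [0, 0, -40], "turn": [0, 0, 0], "claw": 100},
  {"slide": [0, 0, -35], "turn": [0, 0, 0], "claw": 70},
  {"slide": [0, 0, -22], "turn": [0, 0, 0], "claw": 50},
  {"slide": [0, 0, 0], "turn": [0, 0, 0], "claw": 30},
])

```text
t: 3.42
eef_pos: [519.1, 31.7, 81.7]
tcp_rot: [-3.14, 0.002, 0.645]
ft_force: [0.3, 0.0, 0.7]
opening: 0.744
grip_force: 0.0
```

jog_arm([
  {"claw": 10, "slide": [0, 0, 0], "turn": [0, 0, 0]},
  {"claw": 0, "slide": [0, 0, 0], "turn": [0, 0, 0]},
  {"claw": 0, "slide": [0, 0, 0], "turn": [0, 0, 0]},
  {"claw": 0, "slide": [0, 0, 0], "turn": [0, 0, 0]},
])

```text
t: 3.92
eef_pos: [520.0, 32.5, 83.0]
tcp_rot: [3.141, -0.0, 0.647]
ft_force: [0.4, -0.5, 0.8]
opening: 0.32
grip_force: 0.0
```

```bash
python3 -c "
from cell import *
print(state())"
```

```text
{'t': 3.925, 'joints': array([-6.43830715e-02,  5.27182110e-01,  1.94444677e+00, -1.15618471e-04,
        6.69278715e-01,  8.59727117e-01]), 'qvel': array([ 0.00025048,  0.00313805,  0.00018568, -0.00014146,  0.00042957,
        0.00103127]), 'tau': array([-3.90146929e-02, -5.45664847e+01, -1.66949648e+01,  4.96141613e-02,
       -3.70128988e-02, -2.86814975e-04]), 'eef_pos': array([520.00307804,  32.4915464 ,  83.03993835]), 'tcp_rot': array([ 3.14109116e+00, -4.72186209e-04,  6.46776908e-01]), 'ft_force': array([ 0.39073487, -0.52117545,  0.84793448]), 'moment': array([0.00340459, 0.00500465, 0.05070701]), 'grip_force': 0.0, 'opening': 0.32020078430843374}
```

jog_arm([
  {"claw": 0, "slide": [1, 1.5, -2], "turn": [0, 0, 0]},
  {"claw": 0, "slide": [0, 0, 0], "turn": [0, 0, 0]},
  {"claw": 0, "slide": [0, 0, 0], "turn": [0, 0, 0]},
  {"claw": 0, "slide": [0, 0, 0], "turn": [0, 0, 0]},
])

```text
t: 4.42
eef_pos: [520.7, 34.7, 80.6]
tcp_rot: [-3.141, 0.0, 0.647]
ft_force: [-1.5, 5.2, 2.0]
opening: 0.185
grip_force: 30.0
```

```bash
cat > s.py <<'E'
from cell import *
import numpy as np
s=state();print(s["t"],s["eef_pos"].round(1),"yaw",np.degrees(s["tcp_rot"][2]).round(2),"F",s["ft_force"].round(1),"M",s["moment"].round(3),s["opening"].round(3),s["grip_force"])
E
python3 s.py
```

```text
Traceback (most recent call last):
  File "s.py", line 3, in <module>
    s=state();print(s["t"],s["eef_pos"].round(1),"yaw",np.degrees(s["tcp_rot"][2]).round(2),"F",s["ft_force"].round(1),"M",s["moment"].round(3),s["opening"].round(3),s["grip_force"])
                                                                                                                                                ^^^^^^^^^^^^^^^^^^
AttributeError: 'float' object has no attribute 'round'
```

```bash
sed -i 's/s\["opening"\].round(3)/s["opening"]/' s.py; python3 s.py
```

```text
4.425 [520.7  34.7  80.6] yaw 37.05 F [-1.5  5.2  2. ] M [0.918 0.175 0.033] 0.18533226572517655 29.996958374977112
```

jog_arm([
  {"claw": 0, "slide": [0, 0, 0], "turn": [0, 0, 4]},
  {"claw": 0, "slide": [0, 0, 0], "turn": [0, 0, 4]},
  {"claw": 0, "slide": [0, 0, 0], "turn": [0, 0, 4]},
  {"claw": 0, "slide": [0, 0, 0], "turn": [0, 0, 4]},
  {"claw": 0, "slide": [0, 0, 0], "turn": [0, 0, 4]},
])

```text
t: 5.05
eef_pos: [520.5, 34.8, 80.6]
tcp_rot: [-3.141, -0.0, 0.998]
ft_force: [-1.4, 6.3, 2.7]
opening: 0.189
grip_force: 30.0
```

```bash
python3 s.py
```

```text
5.05 [520.5  34.8  80.6] yaw 57.18 F [-1.4  6.3  2.7] M [ 1.028  0.146 -0.01 ] 0.189026502688924 29.99763250350952
```

jog_arm([
  {"claw": 0, "slide": [0, 0, 0], "turn": [0, 0, 2.5]},
  {"claw": 0, "slide": [0, 0, 0], "turn": [0, 0, 2.5]},
  {"claw": 0, "slide": [0, 0, 0], "turn": [0, 0, 2.5]},
  {"claw": 0, "slide": [0, 0, 0], "turn": [0, 0, 2.5]},
])

```text
t: 5.55
eef_pos: [520.5, 34.8, 80.6]
tcp_rot: [-3.141, -0.0, 1.172]
ft_force: [-1.8, 7.7, 2.5]
opening: 0.188
grip_force: 30.0
```

```bash
python3 s.py
```

```text
5.55 [520.5  34.8  80.6] yaw 67.13 F [-1.8  7.7  2.5] M [1.081 0.172 0.003] 0.18791937879092527 29.99743402004242
```

jog_arm([
  {"claw": 0, "slide": [0, 0, 0], "turn": [0, 0, 2.5]},
  {"claw": 0, "slide": [0, 0, 0], "turn": [0, 0, 2.5]},
  {"claw": 0, "slide": [0, 0, 0], "turn": [0, 0, 2.5]},
  {"claw": 0, "slide": [0, 0, 0], "turn": [0, 0, 2.5]},
])

```text
t: 6.05
eef_pos: [520.4, 34.8, 80.6]
tcp_rot: [-3.141, -0.001, 1.346]
ft_force: [-2.8, 7.2, 2.7]
opening: 0.191
grip_force: 30.0
```

```bash
python3 s.py
```

```text
6.05 [520.4  34.8  80.6] yaw 77.13 F [-2.8  7.2  2.7] M [1.171 0.206 0.002] 0.19117932213939992 29.997457265853882
```

jog_arm([
  {"claw": 0, "slide": [0, 0, 0], "turn": [0, 0, 2.5]},
  {"claw": 0, "slide": [0, 0, 0], "turn": [0, 0, 2.5]},
  {"claw": 0, "slide": [0, 0, 0], "turn": [0, 0, 2.5]},
  {"claw": 0, "slide": [0, 0, 0], "turn": [0, 0, 2.5]},
])

```text
t: 6.55
eef_pos: [520.4, 34.9, 80.6]
tcp_rot: [-3.141, -0.001, 1.521]
ft_force: [-2.7, 6.6, 3.3]
opening: 0.186
grip_force: 30.0
```

```bash
python3 s.py
```

```text
6.55 [520.4  34.9  80.6] yaw 87.14 F [-2.7  6.6  3.3] M [ 1.174  0.253 -0.015] 0.18601796374052268 29.9975448846817
```

Run:
```python
from h import *
W=read_camera("wrist");f=W["frame"]
cv2.imwrite("pics/w2.png",np.clip(f.astype(float)*1.8,0,255).astype(np.uint8))
print(proj(W,[[521,34.5,113],[521,34.5,75]]))
```

```text
[[275.32030347 277.91437514]
 [274.86530801 248.26426582]]
```

View pics/w2.png

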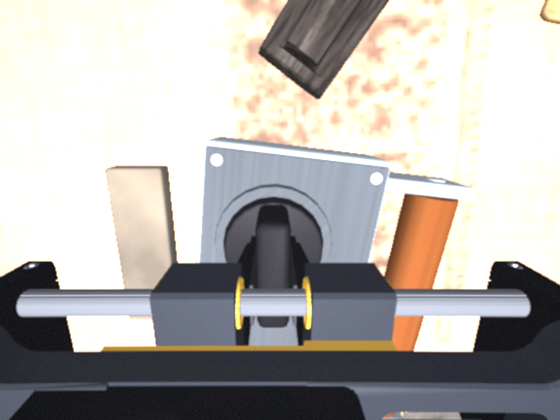

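The wrist picture shows the bar at about (272,265), vertical in the image and held between the pads, so it is turning with the gripper. The stop hasn't been reached yet.

jog_arm([
  {"claw": 0, "slide": [0, 0, 0], "turn": [0, 0, 2.5]},
  {"claw": 0, "slide": [0, 0, 0], "turn": [0, 0, 2.5]},
  {"claw": 0, "slide": [0, 0, 0], "turn": [0, 0, 2.5]},
  {"claw": 0, "slide": [0, 0, 0], "turn": [0, 0, 2.5]},
])

```text
t: 7.1
eef_pos: [520.3, 34.9, 80.6]
tcp_rot: [-3.14, -0.001, 1.695]
ft_force: [-2.5, 6.8, 2.4]
opening: 0.19
grip_force: 30.0
```

```bash
python3 s.py
```

```text
7.1 [520.3  34.9  80.6] yaw 97.14 F [-2.5  6.8  2.4] M [ 1.138  0.257 -0.038] 0.190076190520013 29.99752253293991
```

jog_arm([
  {"claw": 0, "slide": [0, 0, 0], "turn": [0, 0, 2.5]},
  {"claw": 0, "slide": [0, 0, 0], "turn": [0, 0, 2.5]},
  {"claw": 0, "slide": [0, 0, 0], "turn": [0, 0, 2.5]},
  {"claw": 0, "slide": [0, 0, 0], "turn": [0, 0, 2.5]},
])

```text
t: 7.6
eef_pos: [520.2, 34.8, 80.6]
tcp_rot: [-3.141, -0.001, 1.87]
ft_force: [-3.3, 6.6, 3.6]
opening: 0.189
grip_force: 30.0
```

```bash
python3 s.py
```

```text
7.6 [520.2  34.8  80.6] yaw 107.14 F [-3.3  6.6  3.6] M [1.12  0.312 0.043] 0.18929048560773626 29.99759316444397
```

jog_arm([
  {"claw": 0, "slide": [0, 0, 0], "turn": [0, 0, 2.5]},
  {"claw": 0, "slide": [0, 0, 0], "turn": [0, 0, 2.5]},
  {"claw": 0, "slide": [0, 0, 0], "turn": [0, 0, 2.5]},
  {"claw": 0, "slide": [0, 0, 0], "turn": [0, 0, 2.5]},
])

```text
t: 8.1
eef_pos: [520.1, 34.8, 80.6]
tcp_rot: [-3.141, -0.002, 2.044]
ft_force: [-3.9, 6.8, 3.2]
opening: 0.186
grip_force: 30.0
```

```bash
python3 s.py
```

```text
8.1 [520.1  34.8  80.6] yaw 117.13 F [-3.9  6.8  3.2] M [1.122 0.325 0.015] 0.18645507512309548 29.99765843153
```

jog_arm([
  {"claw": 0, "slide": [0, 0, 0], "turn": [0, 0, 2.5]},
  {"claw": 0, "slide": [0, 0, 0], "turn": [0, 0, 2.5]},
  {"claw": 0, "slide": [0, 0, 0], "turn": [0, 0, 2.5]},
  {"claw": 0, "slide": [0, 0, 0], "turn": [0, 0, 2.5]},
])

```text
t: 8.6
eef_pos: [520.1, 34.8, 80.6]
tcp_rot: [-3.141, -0.002, 2.219]
ft_force: [-5.0, 6.3, 3.9]
opening: 0.188
grip_force: 30.0
```

```bash
python3 s.py
```

```text
8.6 [520.1  34.8  80.6] yaw 127.14 F [-5.   6.3  3.9] M [ 1.124  0.329 -0.063] 0.18811316552022106 29.997710287570953
```

jog_arm([
  {"claw": 0, "slide": [0, 0, 0], "turn": [0, 0, 2.5]},
  {"claw": 0, "slide": [0, 0, 0], "turn": [0, 0, 2.5]},
  {"claw": 0, "slide": [0, 0, 0], "turn": [0, 0, 2.5]},
  {"claw": 0, "slide": [0, 0, 0], "turn": [0, 0, 2.5]},
])

```text
t: 9.1
eef_pos: [520.7, 34.1, 80.6]
tcp_rot: [3.141, -0.001, 2.392]
ft_force: [-2.2, -1.2, 1.1]
opening: 0.209
grip_force: 32.8
```

```bash
python3 s.py
```

```text
9.1 [520.7  34.1  80.6] yaw 137.02 F [-2.2 -1.2  1.1] M [-0.248  0.138 -1.006] 0.2090406693829557 32.7770964615047
```

The stop is reached: Mz is -1.0 N m. I'll back off until the moment is gone, to find the yaw of the stop.

jog_arm([
  {"claw": 0, "slide": [0, 0, 0], "turn": [0, 0, 0]},
  {"claw": 0, "slide": [0, 0, 0], "turn": [0, 0, 0]},
  {"claw": 0, "slide": [0, 0, 0], "turn": [0, 0, -2]},
  {"claw": 0, "slide": [0, 0, 0], "turn": [0, 0, 0]},
])

```text
t: 9.6
eef_pos: [520.7, 34.0, 80.6]
tcp_rot: [-3.141, -0.0, 2.357]
ft_force: [-1.9, 0.6, 0.5]
opening: 0.204
grip_force: 29.4
```

```bash
python3 s.py
```

```text
9.6 [520.7  34.   80.6] yaw 135.02 F [-1.9  0.6  0.5] M [ 0.13   0.128 -0.426] 0.20359389716121887 29.439103323966265
```

jog_arm([
  {"claw": 0, "slide": [0, 0, 0], "turn": [0, 0, -2]},
  {"claw": 0, "slide": [0, 0, 0], "turn": [0, 0, 0]},
])

```text
t: 9.85
eef_pos: [520.9, 33.8, 80.6]
tcp_rot: [-3.141, 0.0, 2.322]
ft_force: [-0.9, -0.8, -1.0]
opening: 0.198
grip_force: 29.3
```

```bash
python3 s.py
```

```text
9.85 [520.9  33.8  80.6] yaw 133.02 F [-0.9 -0.8 -1. ] M [-0.288  0.036 -0.369] 0.1984365786169752 29.341331784962676
```

jog_arm([
  {"claw": 0, "slide": [0, 0, 0], "turn": [0, 0, -2]},
  {"claw": 0, "slide": [0, 0, 0], "turn": [0, 0, 0]},
])

```text
t: 10.1
eef_pos: [521.0, 33.7, 80.6]
tcp_rot: [3.142, 0.0, 2.287]
ft_force: [-0.5, -3.3, -2.5]
opening: 0.192
grip_force: 29.7
```

```bash
python3 s.py
```

```text
10.1 [521.   33.7  80.6] yaw 131.01 F [-0.5 -3.3 -2.5] M [-0.781 -0.209 -0.346] 0.19188549195700264 29.730020463466644
```

jog_arm([
  {"claw": 0, "slide": [0, 0, 0], "turn": [0, 0, -2]},
  {"claw": 0, "slide": [0, 0, 0], "turn": [0, 0, 0]},
])

```text
t: 10.35
eef_pos: [521.1, 33.6, 80.6]
tcp_rot: [3.142, 0.001, 2.252]
ft_force: [0.1, -4.7, -3.4]
opening: 0.189
grip_force: 30.0
```

```bash
python3 s.py
```

```text
10.35 [521.1  33.6  80.6] yaw 129.01 F [ 0.1 -4.7 -3.4] M [-1.078 -0.365 -0.007] 0.18901638234585455 29.967801868915558
```

jog_arm([
  {"claw": 0, "slide": [0, 0, 0], "turn": [0, 0, -5]},
  {"claw": 0, "slide": [0, 0, 0], "turn": [0, 0, -5]},
  {"claw": 0, "slide": [0, 0, 0], "turn": [0, 0, -5]},
  {"claw": 0, "slide": [0, 0, 0], "turn": [0, 0, -5]},
  {"claw": 0, "slide": [0, 0, 0], "turn": [0, 0, -5]},
])

```text
t: 10.98
eef_pos: [520.6, 33.4, 80.6]
tcp_rot: [-3.141, 0.001, 1.813]
ft_force: [-3.0, -7.4, -2.0]
opening: 0.188
grip_force: 30.0
```

jog_arm([
  {"claw": 0, "slide": [0, 0, 0], "turn": [0, 0, -5]},
  {"claw": 0, "slide": [0, 0, 0], "turn": [0, 0, -5]},
  {"claw": 0, "slide": [0, 0, 0], "turn": [0, 0, -5]},
  {"claw": 0, "slide": [0, 0, 0], "turn": [0, 0, -5]},
  {"claw": 0, "slide": [0, 0, 0], "turn": [0, 0, -5]},
])

```text
t: 11.6
eef_pos: [520.1, 33.4, 80.6]
tcp_rot: [-3.14, 0.001, 1.377]
ft_force: [-5.4, -8.3, 0.8]
opening: 0.19
grip_force: 30.0
```

jog_arm([
  {"claw": 0, "slide": [0, 0, 0], "turn": [0, 0, -5]},
  {"claw": 0, "slide": [0, 0, 0], "turn": [0, 0, -5]},
  {"claw": 0, "slide": [0, 0, 0], "turn": [0, 0, -5]},
  {"claw": 0, "slide": [0, 0, 0], "turn": [0, 0, -5]},
  {"claw": 0, "slide": [0, 0, 0], "turn": [0, 0, -1.5]},
])

```text
t: 12.22
eef_pos: [519.7, 33.6, 80.6]
tcp_rot: [-3.14, 0.002, 1.003]
ft_force: [-6.3, -7.1, 1.3]
opening: 0.186
grip_force: 30.0
```

```bash
python3 s.py
```

```text
12.225 [519.7  33.6  80.6] yaw 57.46 F [-6.3 -7.1  1.3] M [-1.561  0.951  0.037] 0.1863096831490571 29.975106418132782
```

Now I'll hold, open and lift straight up.

jog_arm([
  {"claw": 0, "slide": [0, 0, 0], "turn": [0, 0, 0]},
  {"claw": 70, "slide": [0, 0, 0], "turn": [0, 0, 0]},
  {"claw": 70, "slide": [0, 0, 0], "turn": [0, 0, 0]},
  {"claw": 70, "slide": [0, 0, 0], "turn": [0, 0, 0]},
  {"claw": 70, "slide": [0, 0, 0], "turn": [0, 0, 0]},
])

```text
t: 12.85
eef_pos: [521.0, 34.1, 80.7]
tcp_rot: [3.141, -0.0, 1.004]
ft_force: [0.6, -0.6, -0.0]
opening: 0.552
grip_force: 0.0
```

jog_arm([
  {"claw": 70, "slide": [0, 0, 30], "turn": [0, 0, 0]},
  {"claw": 70, "slide": [0, 0, 50], "turn": [0, 0, 0]},
  {"claw": 70, "slide": [0, 0, 54], "turn": [0, 0, 0]},
  {"claw": 70, "slide": [0, 0, 0], "turn": [0, 0, 0]},
])

```text
t: 13.35
eef_pos: [522.3, 34.0, 218.3]
tcp_rot: [3.135, -0.003, 1.005]
ft_force: [0.3, -0.5, -1.2]
opening: 0.7
grip_force: 0.0
```

```bash
python3 - <<'E'
from h import *
W=read_camera("wrist");f=W["frame"];a=np.radians(58);u=np.array([np.cos(a),np.sin(a)])
print(proj(W,[np.r_[np.array([521,34.5])+31*i*u,113] for i in(1,-1)]))
c=np.clip(f[140:260,220:340].astype(float)*2.5,0,255).astype(np.uint8)
cv2.imwrite("pics/w3.png",cv2.resize(c,(600,600),interpolation=cv2.INTER_CUBIC))
E
python3 s.py
```

```text
[[270.57608288 174.72229848]
 [271.21010507 236.30025197]]
13.4 [521.3  34.  216.1] yaw 57.56 F [-0.6 -0.3 -0.5] M [-0.072 -0.067  0.003] 0.7018509709645693 0.0
```

View pics/w3.png

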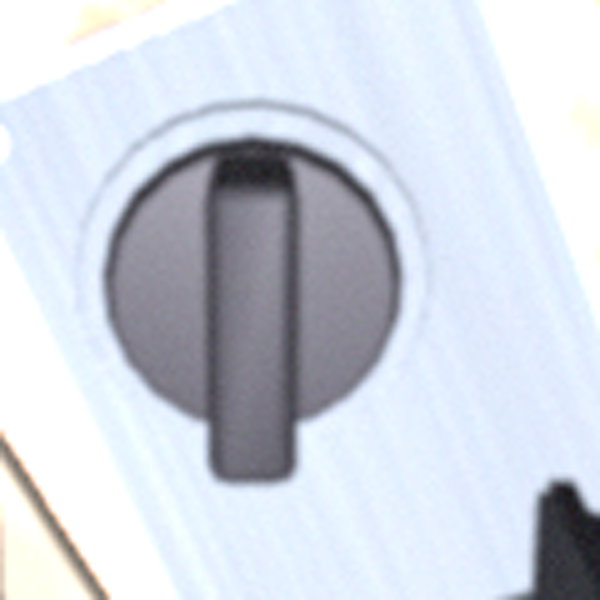

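The wrist picture shows the bar vertical in the image, (252,188)-(252,482), so its yaw is about 58°. The stop was at about 129.5°, so it has turned 71.5°, or three clicks. Next is the clutch: closed fingers behind the ball.

jog_arm([
  {"claw": 0, "slide": [-21, -28, 0], "turn": [0, 0, 6]},
  {"claw": 0, "slide": [-21, -28, 0], "turn": [0, 0, 6]},
  {"claw": 0, "slide": [-21, -28, 0], "turn": [0, 0, 6]},
  {"claw": 0, "slide": [-21, -27, 0], "turn": [0, 0, 5]},
  {"claw": 0, "slide": [0, 0, 0], "turn": [0, 0, 0]},
])

```text
t: 14.02
eef_pos: [435.6, -77.9, 213.6]
tcp_rot: [-3.139, -0.0, 1.404]
ft_force: [-0.5, 0.6, 0.8]
opening: 0.23
grip_force: 0.0
```

```bash
python3 - <<'E'
from h import *
np.set_printoptions(precision=1,suppress=True)
C={n:read_camera(n) for n in ("scene","top","wrist")}
r=[]
for n in C:
    for x in look_for("clutch_tip",n)[:1]: print(n,x["xy"],x["conf"],atz(C[n],x["xy"],130)); r.append(ray(C[n],x["xy"]))
if len(r)>1: print(tri(r))
E
python3 s.py
```

```text
wrist [321.5, 214.1] 0.93 [479.3 -85.8 130. ]
14.325 [437.2 -76.5 214.3] yaw 80.58 F [-0.7  0.2  0.4] M [-0.043 -0.154 -0.041] 0.01770083583963874 0.0
```

jog_arm([
  {"claw": 0, "slide": [0, -1, -35], "turn": [0, 0, 0]},
  {"claw": 0, "slide": [0, 0, -35], "turn": [0, 0, 0]},
  {"claw": 0, "slide": [0, 0, -26], "turn": [0, 0, 0]},
  {"claw": 0, "slide": [0, 0, 0], "turn": [0, 0, 0]},
])

```text
t: 14.82
eef_pos: [436.4, -77.4, 117.4]
tcp_rot: [-3.138, -0.001, 1.406]
ft_force: [-0.3, 0.2, 0.8]
opening: 0.005
grip_force: 0.0
```

jog_arm([
  {"claw": 0, "slide": [8, -1.4, 0], "turn": [0, 0, 0]},
  {"claw": 0, "slide": [8, -1.4, 0], "turn": [0, 0, 0]},
  {"claw": 0, "slide": [6, -1, 0], "turn": [0, 0, 0]},
  {"claw": 0, "slide": [6, -1, 0], "turn": [0, 0, 0]},
  {"claw": 0, "slide": [6, -1, 0], "turn": [0, 0, 0]},
])

```text
t: 15.45
eef_pos: [471.2, -83.9, 118.8]
tcp_rot: [3.141, -0.0, 1.406]
ft_force: [-2.2, 0.3, 1.4]
opening: 0.004
grip_force: 1.1
```

jog_arm([
  {"claw": 0, "slide": [6, -1, 0], "turn": [0, 0, 0]},
  {"claw": 0, "slide": [6, -1, 0], "turn": [0, 0, 0]},
  {"claw": 0, "slide": [6, -1, 0], "turn": [0, 0, 0]},
  {"claw": 0, "slide": [6, -1, 0], "turn": [0, 0, 0]},
  {"claw": 0, "slide": [6, -1, 0], "turn": [0, 0, 0]},
])

```text
t: 16.08
eef_pos: [501.2, -88.9, 118.6]
tcp_rot: [-3.142, -0.0, 1.406]
ft_force: [-1.0, 0.3, -0.7]
opening: 0.005
grip_force: 0.5
```

jog_arm([
  {"claw": 0, "slide": [3, -0.5, 0], "turn": [0, 0, 0]},
  {"claw": 0, "slide": [3, -0.5, 0], "turn": [0, 0, 0]},
  {"claw": 0, "slide": [2, -0.3, 0], "turn": [0, 0, 0]},
  {"claw": 0, "slide": [0, 0, 0], "turn": [0, 0, 0]},
])

```text
t: 16.58
eef_pos: [509.1, -90.2, 118.7]
tcp_rot: [3.141, 0.0, 1.406]
ft_force: [-0.2, -0.2, 0.9]
opening: 0.003
grip_force: 0.0
```

jog_arm([
  {"claw": 0, "slide": [2, -0.3, 0], "turn": [0, 0, 0]},
  {"claw": 0, "slide": [0, 0, 0], "turn": [0, 0, 0]},
])

```text
t: 16.82
eef_pos: [511.0, -90.5, 118.7]
tcp_rot: [3.141, 0.0, 1.406]
ft_force: [-0.1, 0.9, 0.8]
opening: 0.005
grip_force: 0.2
```

jog_arm([
  {"claw": 0, "slide": [2, -0.3, 0], "turn": [0, 0, 0]},
  {"claw": 0, "slide": [0, 0, 0], "turn": [0, 0, 0]},
])

```text
t: 17.08
eef_pos: [512.2, -90.6, 118.5]
tcp_rot: [-3.14, -0.0, 1.406]
ft_force: [-4.3, 0.2, 0.6]
opening: 0.005
grip_force: 2.5
```

jog_arm([
  {"claw": 0, "slide": [2, -0.3, 0], "turn": [0, 0, 0]},
  {"claw": 0, "slide": [0, 0, 0], "turn": [0, 0, 0]},
])

```text
t: 17.32
eef_pos: [512.4, -90.6, 118.4]
tcp_rot: [-3.136, -0.0, 1.406]
ft_force: [-13.6, -0.2, 7.6]
opening: 0.002
grip_force: 7.0
```

The lever is against its stop (13.6 N). I'll back off, lift clear and check.

jog_arm([
  {"claw": 0, "slide": [-15, 2.5, 0], "turn": [0, 0, 0]},
  {"claw": 0, "slide": [-25, 4, 0], "turn": [0, 0, 0]},
  {"claw": 0, "slide": [-15, 2, 40], "turn": [0, 0, 0]},
  {"claw": 0, "slide": [0, -10, 55], "turn": [0, 0, 0]},
  {"claw": 0, "slide": [0, -50, 20], "turn": [0, 0, 0]},
])

```text
t: 17.95
eef_pos: [460.4, -142.0, 236.9]
tcp_rot: [3.136, 0.001, 1.409]
ft_force: [0.8, -0.3, -0.1]
opening: 0.007
grip_force: 0.0
```

jog_arm([
  {"claw": 0, "slide": [-10, -55, 0], "turn": [0, 0, 0]},
  {"claw": 0, "slide": [-10, -55, 0], "turn": [0, 0, 0]},
  {"claw": 0, "slide": [-10, -55, 0], "turn": [0, 0, 0]},
  {"claw": 0, "slide": [-10, -55, 0], "turn": [0, 0, 0]},
  {"claw": 0, "slide": [0, 0, 0], "turn": [0, 0, 0]},
])

```text
t: 18.58
eef_pos: [418.8, -365.5, 233.2]
tcp_rot: [3.141, 0.001, 1.402]
ft_force: [0.4, 1.2, 0.1]
opening: 0.009
grip_force: 0.0
```

```bash
python3 - <<'E'
from h import *
T=read_camera("top")
cv2.imwrite("pics/t1.png",cv2.resize(np.clip(T["frame"][150:310,200:430]*1.5,0,255).astype(np.uint8),(800,557),interpolation=cv2.INTER_CUBIC))
for x in look_for("clutch_tip","top")[:1]: print(x,atz(T,x["xy"],130))
E
python3 s.py
```

```text
{'xy': [355.6, 219.8], 'conf': 0.69} [534.83845469 -87.43358717 130.        ]
18.675 [ 419.5 -362.5  233.4] yaw 80.48 F [ 0.4 -0.4 -0.1] M [-0.022 -0.127  0.008] 0.008074650911626591 0.0
```

View pics/t1.png

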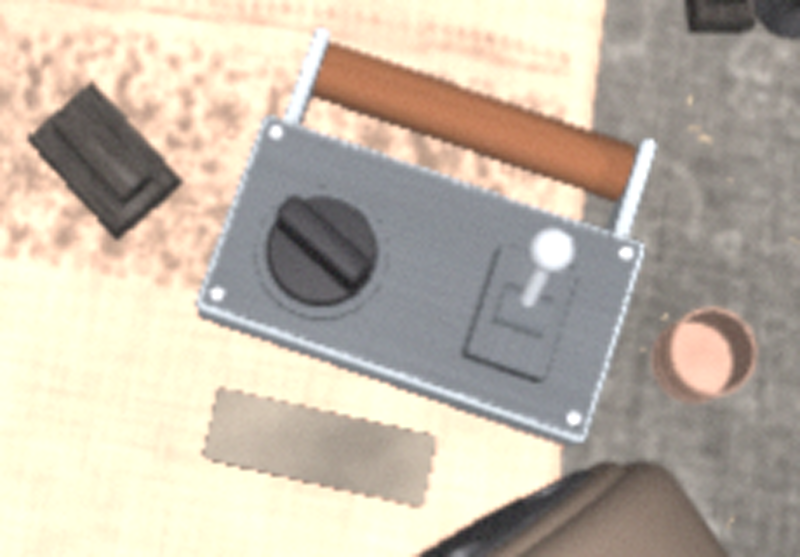

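```bash
python3 -c "
from cell import *
print(job_done())"
```

```text
the job is handed in; nothing more can be done
None
```

I handed the job in with the selector set three clicks clockwise from its stop, the clutch lever pushed fully over to the roller and the bystanders unmoved. One doubt: the bar may sit up to about 4.5° off the exact click, inside the 7.4° allowed, and the hand-in returned no verdict.

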